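# Change the feed gear of a creasing machine through its H-gate

## Robot

A 6-joint arm with a two-finger parallel gripper is mounted at the origin on the work surface. World frame = base frame: x ahead of the robot, y to its left, z up, the work surface at z = 0. Lengths are in m, angles in rad, forces in N, time in s.
With the tool pointing down it reaches from about 0.25 to 0.725 m from the base axis. Payload 9.7 kg.
Tool frame: the origin (TCP) lies at the centre of the arm's flange, where the gripper is bolted on; the fingertips stand 173 mm ahead of it and the grasp point (between the pads) lies 155 mm ahead of it; z points along the fingers, y is the line along which they close (so a half turn about z gives the same grasp; the last joint's range is limited). The gripper opens to 85 mm and grips with 20 to 120 N. Pads are 22 mm wide; open, the fingers measure 114 mm over their backs; the gripper's body (76 mm by 85 mm) begins 54 mm behind the grasp point. The pads swing forward as they close: fully open they stand 13 mm farther back than shut.
Start: joints at [1.339, 0.087, 0.176, 1.66, 0, 1.571], TCP at [0.126, 0.535, 0.405] pointing down, gripper open.
Joint ranges: [-3.13, 3.13], [-0.85, 1.81], [-1.15, 1.24], [-2.2, 2.28], [-1.44, 1.52], [-3.14, 3.14]. Speed limits (rad/s): [2.22, 2.22, 2.57, 3.14, 3.14, 3.14].

## Interface

Orientations are given as a 3x3 rotation matrix whose columns are the frame's x, y, z axes.
In Python, from workcell import get_obs, capture, calibration, close_job gives the robot as it stands.
- The arm moves only by the shell command python3 -m handwheel 'ROWS' [OPENING] [FORCE]. ROWS is JSON, a list of rows, each a list of 6 numbers: the shift along the tool's x, y, z in mm, then the turn, a rotation vector about the tool's x, y, z in degrees. In form: [[dx, dy, dz, rx, ry, rz], ...]. A call has 1 to 8 rows; each row is the pose to reach, as a shift and turn from the pose commanded when the call began, along the tool's axes at that moment; what a row does not reach only later rows make up. A row lasts 1/12 s, in which the tool goes at most 41.7 mm and 7.16 degrees, less where a joint would pass 70% of its speed; a pose out of reach is approached as far as the arm can. A call with a gripper value outside its range is refused whole. OPENING is the finger opening in mm, from 0 to 85.4, set as the call begins (- or left out, the last holds). The fingers move at their own pace and stop on an object; FORCE is the grip in N (left out, the last holds). Time passes only in rows, so rows that repeat a pose let the fingers close. It gives the time, the measured TCP pose, the force, the opening and the grip force at its end, in the units of the state.
- get_obs(): the state, without advancing time (a new reading comes with each control period).
- capture(name): name is "scene" or "top" or "wrist"; returns (picture, depth): 420x560x3 uint8, red, green, blue; 420x560 float32, m along the optical axis (not along the pixel's ray), 0 where there is no reading.
- calibration(name): a dict with "fx", "fy", "cx", "cy" (pixels), "position" and "attitude" of the camera in the world. Camera axes: x right, y down, z forward; pixel columns grow to the right and rows downward; lengths in m; the calibration is good to about 2 mm. A picture is of the moment at which its call begins: read the wrist's pose just before it. calibration takes no time and is no camera call; for the wrist camera it gives the pose at the moment of the call.
- close_job(): hands the job in; it is judged then, once.
The state is a dict: "t": time; "q": joint angles; "qd": joint speeds; "joint_efforts": joint torques, N m; "ee_pos": TCP position; "orientation": TCP orientation; "contact_force": force on the tool from outside, world axes, zero at the start; "ft_torque": the same for the moment, N m; "grip_width": finger opening in m; "grasp_force": force on a finger pad.
Only numpy, scipy, OpenCV 4.12 (cv2) and the standard library are available. Lean on these libraries where they do the work, as an engineer would, in place of code of your own. Each camera call takes 0.05 s, during which the arm holds its last target. There are 200 camera calls.

## Task

The feed gear lever of the bench creasing machine (the black ball knob standing up out of the H-shaped gate on the green gearbox) has been left somewhere along the leg of the H on the handwheel side. Push it to the middle, across, and fully home into the far slot on the roller side (the end away from the front with the feed table). Only push it, with the fingertips or the outside of the fingers: never take the lever between the fingers and do not force it; leave it in gear and do not shift the loose things lying about.

Things in the scene. Friction and masses are not known exactly. Their poses are not given: they have to be found in the camera images.
- creaser: The machine: fixed, elsewhere and at another yaw each time. Origin on the bench under the green gearbox (200 mm in x, 160 in y, 146 high); x points away from the front (feed table side, towards the robot), y to the handwheel, z up. Handwheel at y 140 to 235 mm, 183 high; feed table x -215 to -15, y -85 to -420, 121 high; rollers, bar and frame from y -82 to -450, 195 high, one knob 238 at y -435.
- gate (a point): Centre of the H on the top face of the steel gate plate (104 x 96 mm, 5 thick) on the gearbox, 151 mm above the bench; axes as creaser, so +x is far and -y is the roller side. The legs of the H run along x at y = +18 and -18 mm; the stem's centre goes 22 mm either way along them. The crossing runs along y through this point. Slots are 17 mm wide; the tongues between the legs have round ends.
- named_slot (a point): The far slot on the roller side: where the stem's centre passes the top face of the gate plate when the lever is fully home there (x = +22, y = -18 mm from gate).
- gear_lever: The lever: black ball knob 40 mm across on a steel stem 13 mm thick (collar 19 mm thick below the knob). Origin at the ball's centre, z up along the stem. It leans about a pivot 150 mm below the ball's centre down the stem; the pivot lies 62.5 mm straight below gate, so with the lever upright the ball's centre is 87.5 mm above gate.
- cross_lean (a joint): Sideways lean of the lever, rad: 0 upright, about -0.29 in the handwheel-side leg, +0.29 (rigid stop) in the roller-side leg. Ball centre from gate in m: x = 0.150 sin(feed), y = -0.150 cos(feed) sin(cross), z = 0.150 cos(feed) cos(cross) - 0.0625. In a leg it has about 0.03 of play. No spring: it stays where left. 3 N moves it; finger drag on the rising ball can add 12 N.
- feed_lean (a joint): Lean of the lever along the legs, rad: 0 in the crossing (about 0.03 either way lets it across), +0.35 fully home in a far slot, -0.35 fully home in a near slot (rigid stops). Positive is away from the machine's front. No spring: it stays where left; about 4 N at the knob moves it, more with finger drag.
- spare_wheel: Bystander: loose steel creasing wheel, a ring 48 mm across and 12 mm thick, lying on the gearbox cover in front of the gate plate. Origin at the centre of its underside.
- spanner: Bystander: loose open spanner 150 mm long on the feed table. Origin at its middle, underneath.
- magnifier: Bystander: loose folding magnifier, 34 x 34 x 38 mm, on the feed table. Origin under its centre.
- grease_jar: Bystander: loose white jar 52 mm across, 65 mm tall, on the bench in front of the gearbox. Origin under its centre.
- oil_bottle: Bystander: loose grey bottle 56 mm across, 150 mm tall, on the bench beyond the handwheel. Origin under its centre.
- board_offcuts: Bystander: loose block of board 110 x 80 x 24 mm on the feed table. Origin under its centre.
- screwdriver: Bystander: loose screwdriver 190 mm long on the bench beside the handwheel. Origin at its middle, underneath.

How it is judged:
At the end, for the whole second after the job is handed in: The lever stands fully home in the far slot on the roller side (cross_lean above 0.24, feed_lean above 0.31 rad, i.e. the knob within about 6 mm of the slot's end) and at rest (value of joint cross_lean above 0.24 rad and value of joint feed_lean above 0.31 rad and velocity of joint cross_lean between -0.05 and 0.05 rad/s and velocity of joint feed_lean between -0.05 and 0.05 rad/s); the robot touches nothing.
It fails at once if the lever (knob or stem) is taken between the fingers (x of the grasp point in the frame of gear_lever between -0.012 and 0.012 m and y of the grasp point in the frame of gear_lever between -0.012 and 0.012 m and z of the grasp point in the frame of gear_lever between -0.075 and 0.018 m).
It fails at once if the lever is forced: pushed with more than 60 N (contact force between the fingers and gear_lever above 60 N).
It fails at once if the lever is pushed with the arm or the gripper's body instead of the fingers (contact force between the arm and gear_lever above 3 N).
It fails at once if a loose bystander is shifted by more than 15 mm, lifted or carried (distance of any of spare_wheel, spanner, magnifier, grease_jar, oil_bottle, board_offcuts, screwdriver from where it was at the start of the episode above 0.015 m).
It also fails if it takes over 59 s, if anything falls off the work surface, if the arm or the gripper's body presses on something with over 40 N, if the wrist force passes 120 N, or if a joint passes its speed limit or range.

## Working session

There is one attempt and no reset: what is moved stays moved. The work goes in short steps, Python scripts to look and compute and a shell command to move; the robot and the scene stay as the last step left them, time stands still between calls to the robot, and variables do not carry over. Pictures are saved under pics/ and viewed, at most 10 in all, crops included, and the job is handed in when it is done.

```bash
mkdir -p pics
python3 - <<'E'
from workcell import *
import cv2,numpy as np
o=get_obs();print(o['t'],o['ee_pos'],o['orientation'],o['grip_width'])
for n in ['scene','top']:
    p,d=capture(n);cv2.imwrite(f'pics/{n}0.png',p[:,:,::-1]);np.save(f'pics/{n}0.npy',d);c=calibration(n);print(n,c)
E
ls
```

```text
0.0 [0.12635566 0.53528045 0.40399404] [[-9.73258023e-01  2.29714460e-01 -2.97406810e-04]
 [ 2.29714652e-01  9.73257173e-01 -1.28587613e-03]
 [-5.93102873e-06 -1.31980796e-03 -9.99999129e-01]] 0.08553623214414391
scene {'fx': 405.67138060034307, 'fy': 405.67138060034307, 'cx': 278.7173255735934, 'cy': 207.3200023485827, 'position': array([ 0.94630688, -0.12745775,  0.89247275]), 'attitude': array([[ 0.35005706,  0.80775076, -0.47434034],
       [ 0.9367179 , -0.2994588 ,  0.18133949],
       [ 0.00443172, -0.50780226, -0.86146226]])}
top {'fx': 380.1322856983325, 'fy': 380.1322856983325, 'cx': 287.79609247053054, 'cy': 213.58952906485715, 'position': array([0.46402867, 0.0208893 , 0.98585693]), 'attitude': array([[-0.02936392, -0.99845646,  0.04714285],
       [-0.9995259 ,  0.02889312, -0.01063745],
       [ 0.00925893, -0.04743286, -0.99883152]])}
pics
```

View pics/scene0.png

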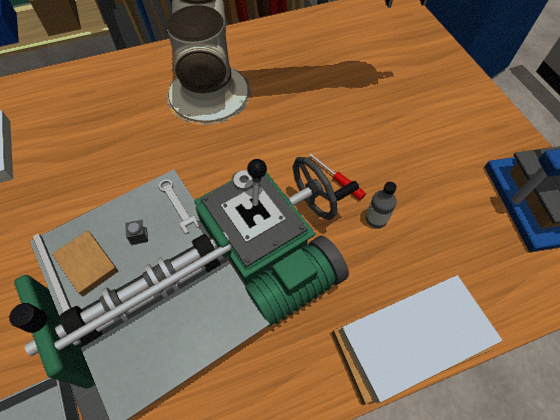

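View pics/top0.png

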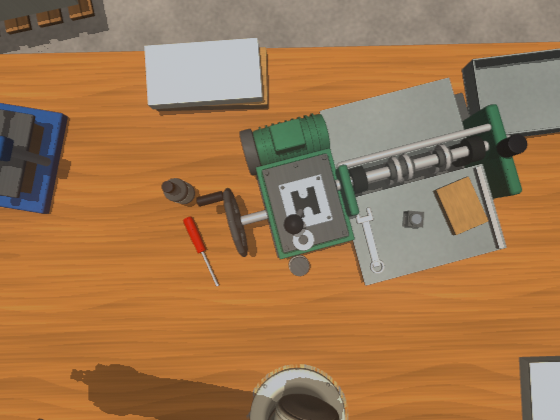

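The scene picture shows the green gearbox with the H gate at about (253,215), with the knob at (257,168). In the top picture the gate is at (305,201), the knob at (293,224), the handwheel to the left and the rollers to the right. The lever is in the near part of the handwheel leg.

```bash
cat > h.py <<'E'
import cv2,numpy as np
from scipy.optimize import least_squares
def cloud(d,c):
    v,u=np.mgrid[0:d.shape[0],0:d.shape[1]]
    P=np.stack([(u-c['cx'])/c['fx']*d,(v-c['cy'])/c['fy']*d,d],-1)
    return P@np.array(c['attitude']).T+c['position']
E
python3 - <<'E'
from h import *
from workcell import *
for n in ['scene','top']:
    p=cv2.imread(f'pics/{n}0.png');d=np.load(f'pics/{n}0.npy');P=cloud(d,calibration(n))
    u0,v0=(257,200) if n=='scene' else (303,205)
    m=np.zeros(d.shape,bool);m[v0-70:v0+70,u0-70:u0+70]=1
    m&=d>0
    b=m&(P[...,2]>.205)&(p.max(-1)<90)
    _,lab,st,_=cv2.connectedComponentsWithStats(b.astype(np.uint8));k=1+st[1:,4].argmax();b=lab==k
    Q=P[b];Q=Q[Q[:,2]>.2]
    r=least_squares(lambda x:np.linalg.norm(Q-x,axis=1)-.02,Q.mean(0)-[0,0,.01],loss='soft_l1',f_scale=.002)
    print(n,'ball',len(Q),r.x,abs(r.fun).mean())
    w=m&(p.min(-1)>150)&(abs(P[...,2]-.151)<.012)
    _,lab,st,_=cv2.connectedComponentsWithStats(w.astype(np.uint8));k=1+st[1:,4].argmax();w=lab==k
    W=P[w];rc=cv2.minAreaRect((W[:,:2]*1000).astype(np.float32));print('plate',w.sum(),np.median(W[:,2]),rc)
    # gearbox top
    t=m&(abs(P[...,2]-.147)<.008);T=P[t];print('top',cv2.minAreaRect((T[:,:2]*1000).astype(np.float32)))
    sp=m&(P[...,2]>.145)
    cr=p[v0-70:v0+70,u0-75:u0+75];cv2.imwrite(f'pics/c_{n}.png',cv2.resize(cr,None,fx=4,fy=4,interpolation=2))
E
```

```text
scene ball 337 [0.48059009 0.00158708 0.22829075] 0.0011476954795062555
plate 1202 0.15231221716036936 ((527.6788940429688, -25.91155242919922), (103.86703491210938, 98.04947662353516), 13.295903205871582)
top ((549.02734375, -26.106613159179688), (228.67681884765625, 325.25543212890625), 4.333126544952393)
top ball 301 [0.47940822 0.0031159  0.22767075] 0.0006811849477971664
plate 1218 0.15147683405609158 ((527.9512329101562, -27.302291870117188), (103.38677215576172, 96.41702270507812), 13.083658218383789)
top ((517.521728515625, -26.280548095703125), (239.51654052734375, 281.22418212890625), 70.6668472290039)
```

View pics/c_top.png

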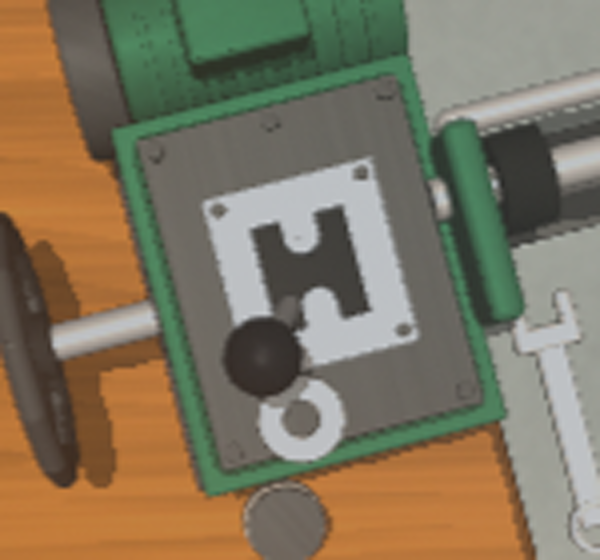

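View pics/c_scene.png

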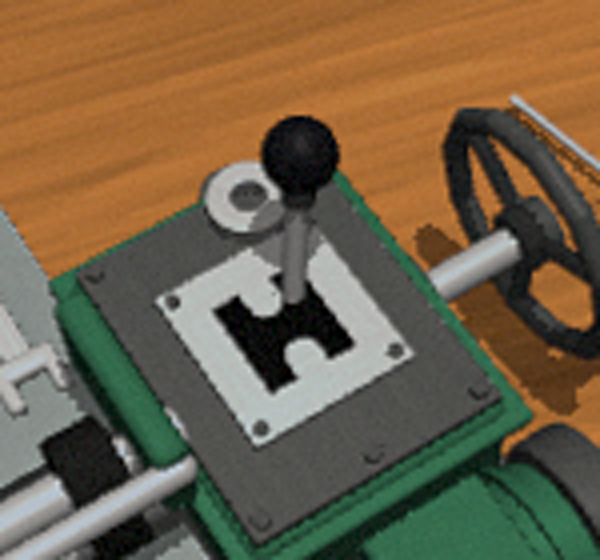

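The enlarged views confirm the plate: centre near (0.528, -0.0265), yaw about 13.2°. The ball is at about (-40, +39) mm in machine axes, so feed is about -0.27. I'll start with closed fingers and go to the near side of the ball.

```bash
cat >> h.py <<'E'
from workcell import get_obs,capture,calibration
from scipy.spatial.transform import Rotation as Ro
import sys
G=np.array([.5278,-.0266,.151]);Y=np.radians(13.2)
RM=Ro.from_euler('z',Y).as_matrix()
def go(*t):  # fingertip target in machine axes, mm from gate (z above bench)
    o=get_obs();R=np.array(o['orientation']);p=np.array(o['ee_pos'])
    tip=p+R[:,2]*.173
    RD=RM@np.array([[-1,0,0],[0,1,0],[0,0,-1.]])
    m=RM.T@(tip-G)*1000;print('t',o['t'],'tip gate mm',m.round(1),'z',(tip[2]*1000).round(1),'F mach',(RM.T@o['contact_force']).round(1),'w',o['grip_width'])
    if t:
        w=RM@(np.array([t[0],t[1],0])/1000)+G;w[2]=t[2]/1000
        tcp=w-RD[:,2]*.173
        print('shift',(R.T@(tcp-p)*1000).round(1),'turn',np.degrees(Ro.from_matrix(R.T@RD).as_rotvec()).round(2))
def ball(n='top'):
    p,d=capture(n);P=cloud(d,calibration(n));Q=(P-G)@RM*1000
    b=(d>0)&(p.max(-1)<90)&(abs(Q[...,0])<85)&(abs(Q[...,1])<75)&(Q[...,2]>52)&(Q[...,2]<112)
    _,lab,st,_=cv2.connectedComponentsWithStats(b.astype(np.uint8));Q=Q[lab==1+st[1:,4].argmax()]
    r=least_squares(lambda x:np.linalg.norm(Q-x,axis=1)-20,Q.mean(0)-[0,0,8],loss='soft_l1',f_scale=2)
    x=r.x;f=np.arcsin(x[0]/150);print(n,'ball',len(Q),x.round(1),'res',abs(r.fun).mean().round(2),'feed',f.round(3),'cross',np.arcsin(-x[1]/150/np.cos(f)).round(3));return p
E
python3 -c "
from h import *
go(-100,39,231)"
```

```text
t 0.1 tip gate mm [-262.6  638.5   80.1] z 231.1 F mach [-0.1 -0.2  0.1] w 0.08575500242360051
shift [-412.9 -464.3    0.6] turn [-7.000e-02 -1.000e-02 -2.648e+01]
```

```bash
R="[-412.9,-464.3,0,0,0,-26.5]"; python3 -m handwheel '[[-413,-464,0,0,0,-26.5],[-413,-464,0,0,0,-26.5],[-413,-464,0,0,0,-26.5],[-413,-464,0,0,0,-26.5],[-413,-464,0,0,0,-26.5],[-413,-464,0,0,0,-26.5],[-413,-464,0,0,0,-26.5],[-413,-464,0,0,0,-26.5]]' 0; python3 -c "
from h import *
go(-100,39,231)"
```

```text
t: 0.77
ee_pos: [0.284, 0.2421, 0.4046]
orientation: [[-0.973, -0.229, 0.0], [-0.229, 0.973, 0.0], [-0.0, 0.0, -1.0]]
contact_force: [1.8, 1.6, -0.5]
grip_width: -0.0002
grasp_force: 0.0
t 0.7667 tip gate mm [-176.   317.3   80.6] z 231.6 F mach [ 2.1  1.1 -0.5] w -0.00024108811966927658
shift [ -75.7 -278.4    0.6] turn [0.   0.01 0.06]
```

```bash
python3 -m handwheel '[[-76,-278,0,0,0,0],[-76,-278,0,0,0,0],[-76,-278,0,0,0,0],[-76,-278,0,0,0,0],[-76,-278,0,0,0,0],[-76,-278,0,0,0,0],[-76,-278,0,0,0,0],[-76,-278,0,0,0,0]]' >/dev/null; python3 -c "
from h import *
go(-100,39,211);p=capture('wrist')[0]
a=ball('scene');go(-90,39,211)
cv2.imwrite('pics/w1.png',np.hstack([p,a])[:,:,::-1][:, :])
import cv2
im=cv2.imread('pics/w1.png');cv2.imwrite('pics/w1.png',cv2.resize(im,(800,300)))"
```

```text
t 1.4333 tip gate mm [-99.   36.   79.7] z 230.7 F mach [0.2 0.1 0.6] w -0.0001788922369180099
shift [ 1.1  2.9 19.7] turn [-0.07 -0.05 -0.3 ]
scene ball 337 [-39.5  38.3  77.2] res 1.18 feed -0.266 cross -0.268
t 1.5333 tip gate mm [-99.9  39.9  80.1] z 231.1 F mach [-0.3  0.2 -0.2] w 6.535833064530441e-05
shift [-9.7 -0.8 20.1] turn [ 0.03 -0.09 -0.19]
```

View pics/w1.png

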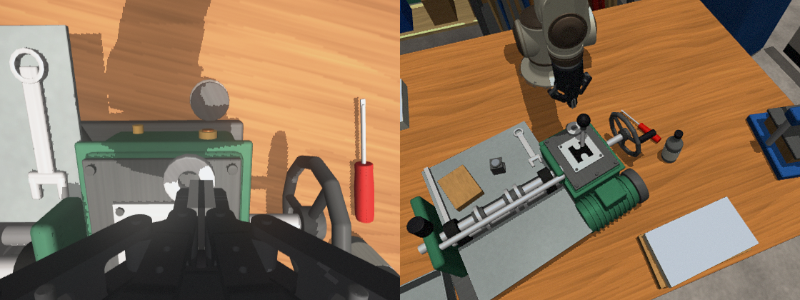

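The left half shows the closed fingers above the cover, just short of the spare wheel. The right half shows the arm on the near side of the knob, which is at (583,119). I'll lower and begin the push.

```bash
python3 -m handwheel '[[0,-1,20,0,0,0],[-15,-1,20,0,0,0],[-24,-1,20,0,0,0],[-28,-1,20,0,0,0],[-32,-1,20,0,0,0],[-36,-1,20,0,0,0],[-40,-1,20,0,0,0],[-40,-1,20,0,0,0]]'|grep force; python3 -c "
from h import *
go();ball('scene');go()"
```

```text
contact_force: [-4.6, -0.7, 3.4]
grasp_force: 2.5
t 2.2 tip gate mm [-59.7  40.8  61.5] z 212.5 F mach [-4.7  0.4  3.4] w -0.00012042500994614341
scene ball 463 [-32.2  38.6  81. ] res 3.21 feed -0.216 cross -0.266
t 2.25 tip gate mm [-59.9  40.7  61.4] z 212.4 F mach [-5.3  1.1  3.3] w -0.00032737149161946873
```

```bash
sed -i 's/def ball(n=.top.):/def ball(n="top",xm=-85,ym=75):/; s/(abs(Q\[...,0\])<85)&(abs(Q\[...,1\])<75)/(Q[...,0]>xm)\&(Q[...,0]<85)\&(Q[...,1]<ym)\&(Q[...,1]>-75)/' h.py
python3 -m handwheel '[[-4,0,0,0,0,0],[-8,0,0,0,0,0],[-12,0,0,0,0,0],[-16,0,0,0,0,0],[-20,0,0,0,0,0],[-23,0,0,0,0,0],[-26,0,0,0,0,0],[-26,0,0,0,0,0]]'|grep force; python3 -c "
from h import *
go();ball('scene',-21);ball('top',-21);go()"
```

```text
contact_force: [-4.7, 0.1, 2.6]
grasp_force: 2.0
t 2.9167 tip gate mm [-33.4  40.3  60.9] z 211.9 F mach [-4.6  1.2  2.6] w -4.520267267367369e-05
scene ball 355 [-3.9 39.6 82.4] res 1.29 feed -0.026 cross -0.267Traceback (most recent call last):
  File "<string>", line 3, in <module>
    go();ball('scene',-21);ball('top',-21);go()
                           ~~~~^^^^^^^^^^^
  File "h.py", line 24, in ball
    _,lab,st,_=cv2.connectedComponentsWithStats(b.astype(np.uint8));Q=Q[lab==1+st[1:,4].argmax()]
                                                                               ~~~~~~~~~~~~~~~^^
ValueError: attempt to get argmax of an empty sequence
```

```bash
python3 -m handwheel '[[-2,0,0,0,0,0],[-3.5,0,0,0,0,0],[-3.5,0,0,0,0,0],[10,0,0,0,0,0],[20,20,0,0,0,0],[20,55,0,0,0,0],[0,55,0,0,0,0],[-20,55,0,0,0,0]]'|grep force; python3 -c "
from h import *
go();p=ball('scene');cv2.imwrite('pics/s2.png',cv2.resize(p[90:290,180:400,::-1],None,fx=3,fy=3));go(0,92,211)"
```

```text
contact_force: [1.2, -0.4, 0.3]
grasp_force: 0.0
t 3.6833 tip gate mm [-12.9  96.6  61.4] z 212.4 F mach [ 1.1 -0.6  0.3] w 0.0001563156038926861
scene ball 347 [-0.8 39.8 82.6] res 1.17 feed -0.005 cross -0.268
t 3.7333 tip gate mm [-9.9 96.  60.1] z 211.1 F mach [-2.9 -0.1 -2.8] w 0.00011685487956360179
shift [-10.4  -4.1   0.1] turn [-0.    0.16  0.11]
```

View pics/s2.png

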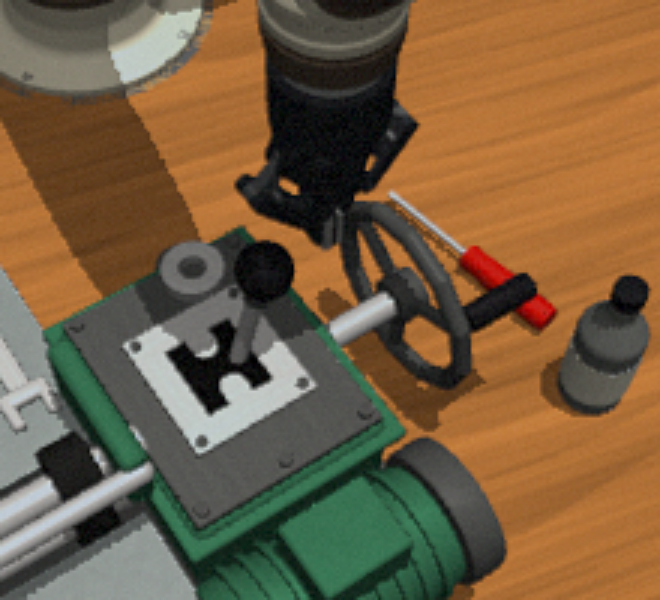

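The lever now stands at mid-feed in the handwheel leg. The finger knuckles stick out along the closing line, so I'll turn the tool by 90° before pushing across with the narrow side.

```bash
python3 -c "
from h import *
print(get_obs()['q'])"
python3 -m handwheel '[[-10,20,-35,0,0,0],[-10,20,-35,0,0,10],[-10,20,-35,0,0,20],[-10,20,-35,0,0,30],[-10,20,-35,0,0,40],[-10,20,-35,0,0,50],[-10,20,-35,0,0,60],[-10,20,-35,0,0,60]]'|grep force;  python3 -c "
from h import *
go(0,100,211);print(get_obs()['q'])"
```

```text
[ 1.29362178e-01 -4.12455387e-02  5.42304192e-03  1.61468364e+00
  2.65868411e-04 -1.03017661e-01]
contact_force: [-0.1, -0.2, 0.1]
grasp_force: 0.0
t 4.4 tip gate mm [ -3.1 115.1  95.4] z 246.4 F mach [-0.2 -0.1  0.1] w -0.0002591020670730044
shift [-13.7  -7.1  35.4] turn [ 2.000e-02  4.000e-02 -5.048e+01]
[ 1.68352718e-01 -1.41260746e-02  1.00670299e-01  1.68490321e+00
  1.04764033e-04  8.18966963e-01]
```

```bash
python3 -m handwheel '[[0,0,0,0,0,40],[0,0,0,0,0,40],[0,0,0,0,0,40],[0,0,0,0,0,40],[0,0,0,0,0,40],[0,0,0,0,0,39.6],[0,0,0,0,0,39.6]]'|grep force;  python3 -c "
from h import *
go(0,85,211);print(get_obs()['q'])"
```

```text
contact_force: [-0.2, 0.2, 0.8]
grasp_force: 0.0
t 4.9833 tip gate mm [ -3.2 115.1  95.4] z 246.4 F mach [-0.1  0.2  0.8] w -0.000517393368461849
shift [-30.1   3.2  35.4] turn [ 3.000e-02  2.000e-02 -8.989e+01]
[ 1.68340042e-01 -1.41591973e-02  1.00599717e-01  1.68503670e+00
  9.89446305e-05  1.50690768e+00]
```

```bash
python3 -m handwheel '[[-20,3,38,0,0,0],[-30,3,38,0,0,0],[-38,3,38,0,0,0],[-43,3,38,0,0,0],[-47,3,38,0,0,0],[-51,3,38,0,0,0],[-55,3,38,0,0,0],[-55,3,38,0,0,0]]'|grep force;  python3 -c "
from h import *
go(0,35,208);ball('scene',-85,48)"
```

```text
contact_force: [-1.5, 3.8, 2.1]
grasp_force: 1.9
t 5.65 tip gate mm [ 0.2 60.3 59.4] z 210.4 F mach [-0.6  4.1  2.1] w -0.00024736330302577695
shift [-25.2   0.1   2.4] turn [  0.14   0.09 -89.69]
scene ball 359 [-0.5 30.5 84.9] res 1.34 feed -0.003 cross -0.205
```

It's moving across with about 4 N. I'll go on.

```bash
python3 -m handwheel '[[-4,0,2,0,0,0],[-8,0,2,0,0,0],[-12,0,2,0,0,0],[-16,0,2,0,0,0],[-20,0,2,0,0,0],[-24,0,2,0,0,0],[-28,0,2,0,0,0],[-32,0,2,0,0,0]]'|grep force;  python3 -c "
from h import *
go();ball('scene',-85,15)"
```

```text
contact_force: [-1.2, 3.6, 2.7]
grasp_force: 1.8
t 6.3667 tip gate mm [-0.2 27.7 55.7] z 206.7 F mach [-0.3  3.8  2.7] w -5.137908208731496e-05
scene ball 357 [-0.5 -1.4 88.5] res 1.12 feed -0.003 cross 0.009
```

```bash
python3 -m handwheel '[[-4,0,0,0,0,0],[-8,0,0,0,0,0],[-12,0,0,0,0,0],[-16,0,0,0,0,0],[-20,0,0,0,0,0],[-24,0,0,0,0,0],[-28,0,0,0,0,0],[-28,0,0,0,0,0]]'|grep force;  python3 -c "
from h import *
go();ball('scene',-85,-13)"
```

```text
contact_force: [-1.3, 2.1, 0.7]
grasp_force: 1.0
t 7.0833 tip gate mm [-0.2 -0.5 55.4] z 206.4 F mach [-0.7  2.4  0.7] w 0.0001273483129607718
scene ball 351 [ -0.8 -29.9  85.8] res 0.87 feed -0.005 cross 0.201
```

```bash
python3 -m handwheel '[[-3,0,0,0,0,0],[-6,0,0,0,0,0],[-8,0,0,0,0,0],[-10,0,0,0,0,0],[-10,0,0,0,0,0]]'|grep force;  python3 -c "
from h import *
go();ball('scene',-85,-23)"
```

```text
contact_force: [-0.4, 1.4, -1.0]
grasp_force: 1.3
t 7.55 tip gate mm [ -0.1 -10.1  55.5] z 206.5 F mach [-0.1  1.4 -1. ] w -2.9262408269128424e-05
scene ball 345 [ -0.8 -39.4  83.5] res 0.82 feed -0.005 cross 0.266
```

```bash
python3 -m handwheel '[[-1,0,0,0,0,0],[-2,0,0,0,0,0],[-2,0,0,0,0,0]]'|grep force;  python3 -c "
from h import *
go();ball('scene',-85,-25)"
```

```text
contact_force: [-0.3, 3.2, -1.6]
grasp_force: 1.4
t 7.85 tip gate mm [ -0.  -11.9  55.7] z 206.7 F mach [ 0.4  3.2 -1.6] w 8.624952812942761e-06
scene ball 338 [ -0.7 -41.1  83.1] res 0.84 feed -0.005 cross 0.278
```

```bash
python3 -m handwheel '[[20,0,0,0,0,0],[50,0,0,0,0,0],[50,0,-40,0,0,0],[45,-20,-60,0,0,-5],[20,-55,-60,0,0,-12],[-10,-80,-60,0,0,-19],[-29,-85,-60,0,0,-26],[-29,-85,-60,0,0,-33]]'|grep force;  python3 -c "
from h import *
go(-85,-41,267)"
```

```text
contact_force: [0.5, 0.0, -0.0]
grasp_force: 0.0
t 8.5667 tip gate mm [-86.4 -44.3 116.8] z 267.8 F mach [ 0.5 -0.1 -0. ] w -0.00014931753517752208
shift [1.5 2.9 0.8] turn [ -0.1    0.17 -57.08]
```

```bash
python3 -m handwheel '[[0,0,0,0,0,-57],[0,0,0,0,0,-57],[0,0,0,0,0,-57],[0,0,0,0,0,-57],[0,0,0,0,0,-57],[0,0,0,0,0,-57],[0,0,0,0,0,-57],[0,0,0,0,0,-57]]'|grep force;  python3 -c "
from h import *
go(-60,-41,206);ball('scene')"
```

```text
contact_force: [-0.5, 0.5, -0.6]
grasp_force: 0.0
t 9.2333 tip gate mm [-84.8 -41.7 116.2] z 267.2 F mach [-0.4  0.6 -0.6] w -0.0002227074354584106
shift [-24.9   0.5  61.2] turn [-0.08  0.05  0.08]
scene ball 338 [ -0.7 -41.1  83.2] res 0.88 feed -0.005 cross 0.278
```

```bash
python3 -m handwheel '[[0,0,40,0,0,0],[-20,0,57,0,0,0],[-40,0,57,0,0,0],[-50,0,57,0,0,0],[-54,0,57,0,0,0],[-58,0,57,0,0,0],[-62,0,57,0,0,0],[-66,0,57,0,0,0]]'|grep force;  python3 -c "
from h import *
go();ball('scene',-6)"
```

```text
contact_force: [-3.4, -1.7, 1.8]
grasp_force: 2.2
t 9.95 tip gate mm [-19.1 -41.8  59.6] z 210.6 F mach [-3.7 -0.9  1.8] w -0.0001017250521898466
scene ball 339 [  9.6 -41.   82.8] res 0.72 feed 0.064 cross 0.277
```

```bash
python3 -m handwheel '[[-4,0,0,0,0,0],[-8,0,0,0,0,0],[-12,0,0,0,0,0],[-16,0,0,0,0,0],[-20,0,0,0,0,0],[-24,0,0,0,0,0],[-28,0,0,0,0,0],[-28,0,0,0,0,0]]'|grep force;  python3 -c "
from h import *
go();ball('scene',20)"
```

```text
contact_force: [-2.6, -0.2, 0.5]
grasp_force: 1.5
t 10.6667 tip gate mm [  9.7 -41.5  58.1] z 209.1 F mach [-2.5  0.4  0.5] w 0.00021825234339782534
scene ball 418 [ 38.  -39.9  79.4] res 2.2 feed 0.256 cross 0.278
```

```bash
python3 -m handwheel '[[-3,0,0,0,0,0],[-6,0,0,0,0,0],[-8,0,0,0,0,0],[-9,0,0,0,0,0],[-9,0,0,0,0,0]]'|grep contact;  python3 -c "
from h import *
go();ball('scene',30)"
```

```text
contact_force: [-3.6, -1.6, -2.0]
t 11.1333 tip gate mm [ 18.2 -41.7  58.4] z 209.4 F mach [-3.9 -0.7 -2. ] w -0.00034328610881736803
scene ball 353 [ 47.3 -39.2  75.9] res 0.7 feed 0.321 cross 0.279
```

```bash
python3 -m handwheel '[[-0.7,0,0,0,0,0],[-1.4,0,0,0,0,0],[-1.4,0,0,0,0,0]]'|grep contact;  python3 -c "
from h import *
go();ball('scene',30)"
```

```text
contact_force: [-4.5, -1.0, -3.1]
t 11.4333 tip gate mm [ 19.6 -41.7  58.7] z 209.7 F mach [-4.6  0.1 -3.1] w 0.0001563066750380804
scene ball 415 [ 47.7 -39.1  76.6] res 2.48 feed 0.324 cross 0.278
```

```bash
python3 -m handwheel '[[-0.5,0,0,0,0,0],[-1,0,0,0,0,0],[-1,0,0,0,0,0]]'|grep contact; python3 -m handwheel '[[-0.5,0,0,0,0,0],[-0.5,0,0,0,0,0]]'|grep contact;  python3 -c "
from h import *
go();ball('scene',33)"
```

```text
contact_force: [-4.4, -0.7, -3.3]
contact_force: [-4.4, -1.4, -3.2]
t 11.9 tip gate mm [ 21.1 -41.7  58.7] z 209.7 F mach [-4.6 -0.4 -3.2] w 1.007620207494151e-05
scene ball 355 [ 50.3 -38.7  75.2] res 0.65 feed 0.342 cross 0.278
```

```bash
python3 -m handwheel '[[-0.6,0,0,0,0,0],[-0.6,0,0,0,0,0]]'|grep contact; python3 -m handwheel '[[-0.5,0,0,0,0,0],[-0.5,0,0,0,0,0]]'|grep contact;  python3 -c "
from h import *
go();ball('scene',33)"
```

```text
contact_force: [-5.2, -0.7, -3.4]
contact_force: [-4.7, -0.6, -3.5]
t 12.2833 tip gate mm [ 22.2 -41.7  58.7] z 209.7 F mach [-4.7  0.5 -3.5] w -0.00032456794165403334
scene ball 394 [ 50.7 -38.9  75.3] res 1.83 feed 0.345 cross 0.279
```

That is well past the threshold. I'll back off and check.

```bash
python3 -m handwheel '[[5,0,0,0,0,0],[25,0,0,0,0,0],[60,0,0,0,0,0],[90,0,0,0,0,0],[110,0,-20,0,0,0],[120,0,-60,0,0,0],[120,0,-60,0,0,0],[120,0,-60,0,0,0]]'|grep contact;  python3 -c "
from h import *
go();p=ball('scene');ball('top');cv2.imwrite('pics/s3.png',cv2.resize(p[60:290,160:400,::-1],None,fx=2.5,fy=2.5));go()"
```

```text
contact_force: [1.4, -0.6, -0.2]
t 13.0 tip gate mm [-97.1 -41.6 121.8] z 272.8 F mach [ 1.2 -0.9 -0.2] w 3.72871771573282e-05
scene ball 339 [ 51.3 -38.9  74.6] res 0.7 feed 0.349 cross 0.279
top ball 317 [ 50.5 -37.5  73.7] res 0.84 feed 0.343 cross 0.269
t 13.1 tip gate mm [-97.3 -41.3 118.9] z 269.9 F mach [ 0.9 -0.1  0.4] w 0.00017514617683283808
```

View pics/s3.png

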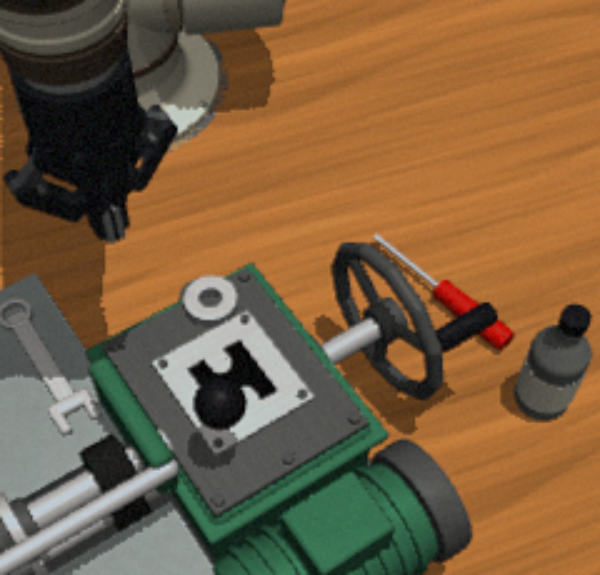

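The knob at (221,402) leans into the far slot on the roller side. The gripper is clear, and the wheel, spanner, screwdriver and bottle that show in this crop are where they were.

```bash
python3 -c "
from workcell import *
print(close_job())"
```

```text
the job is handed in; nothing more can be done
None
```

The job is handed in: the lever stands home in the far slot on the roller side (last measured feed about 0.345 rad, cross about 0.27 rad), pushed only with closed fingers at about 6 N, and the arm is clear.

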